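# Clamp the dish and start the shaker

## Task

Start the dish shaker with closed fingers: first press the raised clamp bar all the way down over the dish, then tip the rocker of the mains switch box fully over by pressing its far half, and last press the large key of the key pad fully down and let it come back up. Keep to that order, never press the small key, pick nothing up, and leave the dish in its nest and the loose things round about where they are.

Things in the scene. Friction and masses are not known exactly. Their poses are not given: they have to be found in the camera images.
- shaker: square dish shaker, 160 x 160 x 70 mm high, fixed to the worktop; origin under its centre on the worktop, z up, x to its back (away from the robot at yaw 0), where the hinge yoke of the clamp bar stands. A dish sits in the middle of its top plate (plate top at z = 70 mm)
- bar_tip (a point): middle of the top face of the flat black thumb plate (36 x 32 x 7 mm) at the free end of the clamp bar, which is a steel strip 14 mm wide and 7 mm thick; 100 mm from the hinge, the plate ends 118 mm from it. The point moves with the bar
- bar_hinge (a point): hinge of the clamp bar: 68 mm behind the shaker's centre, 96 mm above the worktop, axis along the shaker's y; the bar reaches from it over the dish towards the shaker's front (-x), its centre line passing through the hinge, its top face 3.5 mm above that line
- clamp_bar (a joint): angle of the clamp bar above level, rad: 0 = pressed down level (its stop; a rubber foot is then just above the dish), starts raised at 0.45 to 0.65, at most 0.9. Stiff hinge: it stays where it is left; pressing takes about 1 to 2 N at the thumb plate
- dish: round lidded dish, 64 mm across, 15 mm high, loose between four rubber pegs in the middle of the shaker's plate; origin under its centre
- switch_box: white mains switch box, 88 x 66 x 28 mm high, fixed to the worktop, with one broad grey rocker on top; origin under its centre on the worktop, x towards its far side (away from the robot at yaw 0; a short black cable gland sticks out there). Swaps places with the key pad
- rocker_far (a point): middle of the top face of the rocker's far half (marked with a thin raised bar near its end), 22 mm from the pivot; each half is 35 mm long and 36 mm wide, pivot 38 mm above the worktop. The halves form a shallow V: the far half is level when it is fully pressed; it then lies at 41 mm height. The point moves with the rocker
- rocker_near (a point): middle of the top face of the rocker's near half, 22 mm from the pivot
- rocker (a joint): rocker angle, rad: -0.18 = off (near half down, as it starts), +0.18 = on (far half fully down). It stays where it is left; tipping takes about 2 to 3 N at 22 mm from the pivot
- key_pad: white key pad, 66 x 110 x 26 mm high, fixed to the worktop, with a large and a small round grey key; origin under its centre on the worktop. The large key stands 26 mm to its +y side, the small one 34 mm to its -y side
- start_key_top (a point): centre of the top of the large key, 34 mm across, top 38 mm above the worktop when up. The point moves with the key
- start_key (a joint): travel of the large key, m: 0 up, 0.007 fully down; springs back, 1 N to move it and 3.6 N fully down
- stop_key_top (a point): centre of the top of the small key, 16 mm across, same height and travel; not to be pressed
- stop_key (a joint): travel of the small key, m: 0 up, 0.007 down
- beaker: loose clear beaker, 60 x 55 x 71 mm, bystander in front of the shaker; origin under its centre
- forceps: loose steel forceps, 122 mm long, 6 mm high, lying across in front of the shaker; bystander
- marker: loose marker pen, 128 mm long, 13 mm thick, lying near the front edge; bystander
- tape: loose roll of tape lying flat, 82 mm across, 19 mm high, to the right of the shaker; bystander, origin under its centre
Things that resemble listed ones, but are neither listed nor needed, are in the scene too. Leave any blue or orange look-alike of the dish alone.

How it is judged:
On the way, in this order (a step that is already met when the one before it is completed fails the run):
1. the clamp bar is pressed down level (value of joint clamp_bar below 0.05 rad), for 0.1 s.
2. the rocker is tipped fully over to on (value of joint rocker above 0.13 rad), for 0.1 s.
3. the large key is pressed down (value of joint start_key above 0.0045 m), for 0.04 s.
At the end, for the whole second after the job is handed in: the clamp bar is within 0.06 rad of level, the rocker is over to on (above 0.12 rad), both keys are up again (within 1.5 mm), and the dish rests in its nest, within 12 mm of the shaker's centre (value of joint clamp_bar below 0.06 rad and value of joint rocker above 0.12 rad and value of joint each of start_key, stop_key below 0.0015 m and horizontal distance between dish and shaker below 0.012 m and height (world z) of dish between 0.064 and 0.076 m and linear speed of dish below 0.02 m/s); the robot touches nothing.
It fails at once if the rocker is tipped on before the clamp bar is down (value of joint rocker above 0 rad and value of joint clamp_bar above 0.1 rad).
It fails at once if the large key is pressed before the bar is down and the rocker is on (value of joint start_key above 0.003 m and (value of joint clamp_bar above 0.1 rad or value of joint rocker below 0.1 rad)).
It fails at once if the small key is pressed (value of joint stop_key above 0.003 m).
It fails at once if the dish is lifted or pushed out of its nest (distance of dish from where it was at the start of the episode above 0.012 m or height (world z) of dish above 0.078 m).
It fails at once if the beaker, forceps, marker or tape is lifted (15 mm) or pushed away (more than 25 mm) (distance of any of beaker, forceps, marker, tape from where it was at the start of the episode above 0.025 m or height (world z) of any of beaker, tape above 0.015 m or height (world z) of any of forceps, marker above 0.022 m).
It also fails if it takes over 56 s, if anything falls off the work surface, if the arm or the gripper's body presses on something with over 40 N, if the wrist force passes 120 N, or if a joint passes its speed limit or range.

## Robot

A 7-joint arm with a two-finger parallel gripper is mounted at the origin on a cart in front of the work surface, level with it; the furniture and walls round the work are solid. World frame = base frame: x ahead of the robot, y to its left, z up, the work surface at z = 0. Lengths are in m, angles in rad, forces in N, time in s.
With the tool pointing down it reaches from about 0.4 to 0.9 m from the base axis. Payload 5.5 kg.
Tool frame: the origin (TCP) lies at the very end of the fingers, on their centre line; the grasp point (between the pads) lies 19 mm behind it; z points along the fingers, y is the line along which they close (so a half turn about z gives the same grasp; the last joint's range is limited). The gripper opens to 85 mm and grips with 20 to 120 N. Pads are 22 mm wide; open, the fingers measure 114 mm over their backs; the gripper's body (76 mm by 85 mm) begins 54 mm behind the grasp point. The pads swing forward as they close: fully open they stand 13 mm farther back than shut.
Start: joints at [-1.008, 0.501, -0.427, 1.55, 0.221, 1.138, -0.21], TCP at [0.192, 0.621, 0.231] pointing down, gripper open.
Joint ranges: [-2.88, 2.88], [-0.31, 2.03], [-1.54, 1.56], [0.2, 2.42], [-1.41, 4.55], [0.19, 2.02], [-2.57, 2.57]. Speed limits (rad/s): [2.57, 2.57, 3.14, 3.14, 3.14, 3.14, 3.14].

## Interface

Orientations are given as a rotation vector (axis times angle).
In Python, from rig import arm gives the robot as it stands.
- The arm moves only by the tool move_arm, never from a script. Its argument "deltas" is a list that holds one entry, the list of rows, each a list of 7 numbers: the turn, a rotation vector about the world's x, y, z in degrees, then the shift along the world's x, y, z in mm, then the opening, from 0 (shut) to 1 (fully open). A call has 1 to 8 rows; each row is the pose to reach, as a shift and turn from the pose commanded when the call began; what a row does not reach only later rows make up. A row lasts 1/10 s, in which the tool goes at most 50 mm and 8.59 degrees, less where a joint would pass 70% of its speed; a pose out of reach is approached as far as the arm can. A call with a gripper value outside its range is refused whole. The fingers move at their own pace and stop on an object; "newtons" is the grip in N (left out, the last holds). Time passes only in rows, so rows that repeat a pose let the fingers close. It gives the time, the measured TCP pose, the force and the opening at its end, in the units of the state.
- arm.state(): the state, without advancing time (a new reading comes with each control period).
- arm.read_camera(name): name is "scene" or "top"; returns the picture (384x512x3 uint8, blue, green, red); there is no depth.
- arm.camera_info(name): a dict with "camera_matrix" (3x3 intrinsics, pixels), "eye" and "orientation" of the camera in the world. Camera axes: x right, y down, z forward; pixel columns grow to the right and rows downward; lengths in m; the calibration is good to about 2 mm. A picture is of the moment at which its call begins. camera_info takes no time and is no camera call.
- arm.job_done(): hands the job in, once; it reports no verdict.
The state is a dict: "clock": time; "qpos": joint angles; "qd": joint speeds; "effort": joint torques, N m; "tool_pos": TCP position; "eef_rot": TCP orientation; "contact_force": force on the tool from outside, world axes, zero at the start; "torque": the same for the moment, N m; "opening": opening from 0.0 (shut) to 1.0 (fully open).
Only numpy, scipy, OpenCV 4.12 (cv2) and the standard library are available. Lean on these libraries where they do the work, as an engineer would, in place of code of your own. Each camera call takes 0.05 s, during which the arm holds its last target. There are 200 camera calls.

## Working session

There is one attempt and no reset: what is moved stays moved. The work goes in short steps, Python scripts to look and compute and a tool call to move; the robot and the scene stay as the last step left them, time stands still between calls to the robot, and variables do not carry over. Pictures are saved under pics/ and viewed, on a budget of 10 in all, crops included, one or two more only if the job needs it, and the job is handed in when it is done.

Besides the shell and the picture viewer there is one more tool, called by a JSON object that holds its "fn" and its "kwargs". move_arm: Moves the arm, as the interface text tells. Its arguments: {"type":"object","properties":{"deltas":{"type":"array"},"newtons":{"type":"number"}},"required":["deltas"]}

```bash
mkdir -p pics; ls
python3 - <<'E'
from rig import arm
import cv2,json
for n in("scene","top"):
    cv2.imwrite(f"pics/{n}0.png",arm.read_camera(n)); print(n,arm.camera_info(n))
s=arm.state(); print(s)
E
```

```text
pics
scene {'camera_matrix': array([[409.83864054,   0.        , 249.45884797],
       [  0.        , 409.83864054, 195.21164118],
       [  0.        ,   0.        ,   1.        ]]), 'eye': array([-0.26197137, -0.53080992,  0.60466043]), 'orientation': array([-1.88273508,  1.12532   , -0.65242265])}
top {'camera_matrix': array([[346.61800757,   0.        , 254.77829094],
       [  0.        , 346.61800757, 193.18025821],
       [  0.        ,   0.        ,   1.        ]]), 'eye': array([ 0.32656351, -0.12989143,  1.12627038]), 'orientation': array([-2.15174278,  2.14806166, -0.20231019])}
{'clock': 0.1, 'qpos': array([-1.00778086,  0.5017925 , -0.42681235,  1.55132883,  0.22083647,
        1.13826957, -0.21030301]), 'qd': array([ 0.00149869, -0.00368668,  0.00145775, -0.00219983, -0.0017793 ,
        0.00058488,  0.00133189]), 'effort': array([-1.08623964e-02, -5.70811808e+01, -5.83803311e+00, -2.81752110e+01,
        1.05918932e-02,  5.61585854e-03, -2.39945216e-06]), 'tool_pos': array([0.19183682, 0.62041131, 0.23034631]), 'eef_rot': array([-4.69045327e-01, -3.10606801e+00,  2.68521301e-03]), 'contact_force': array([ 0.49011688,  0.42972393, -0.89351563]), 'torque': array([-0.00599606, -0.01123852, -0.01376109]), 'opening': 1.002373700927915}
```

View pics/scene0.png

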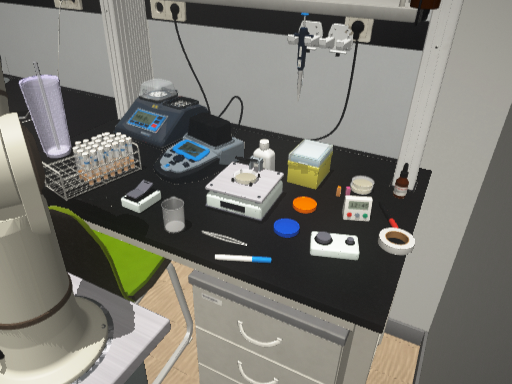

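View pics/top0.png

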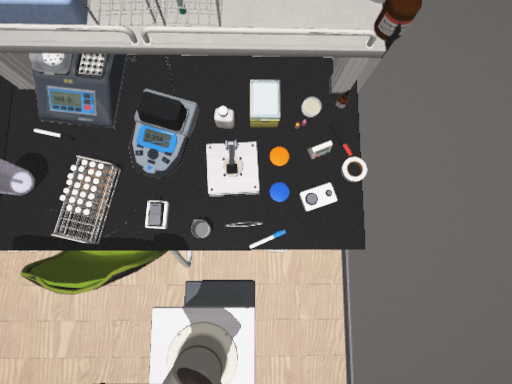

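The scene view shows the white shaker at (245,190), the switch box at (141,198), the key pad at (334,245) with its large key at (323,239), and the beaker at (173,215). The top view has the shaker at (232,168), the switch box at (157,213) and the key pad at (318,196). Possible mix-ups are the blue disc (279,192) and orange disc (279,156), the white timer (320,150), and the centrifuge and heater boxes. I'll check my choice in one close crop montage.

Run:
```python
import cv2,numpy as np
t=cv2.imread("pics/top0.png");s=cv2.imread("pics/scene0.png")
def c(i,x,y,w,h,W,H):
    o=cv2.resize(i[y:y+h,x:x+w],(W,H),interpolation=cv2.INTER_CUBIC)
    k=W/w
    for a in range((x//10+1)*10,x+w,10): cv2.line(o,(int((a-x)*k),0),(int((a-x)*k),6 if a%50 else 14),(0,0,255),1)
    for a in range((y//10+1)*10,y+h,10): cv2.line(o,(0,int((a-y)*k)),(6 if a%50 else 14,int((a-y)*k)),(0,0,255),1)
    return o
r1=np.hstack([c(t,200,135,66,66,264,300),c(t,137,195,44,50,264,300),c(t,295,177,44,50,264,300)])
r2=np.hstack([c(s,203,155,88,100,264,300),c(s,115,170,53,60,264,300),c(s,303,222,66,50,264,300)])
cv2.imwrite("pics/m1.png",np.vstack([r1,r2]))
```

```text
(no output)
```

View pics/m1.png

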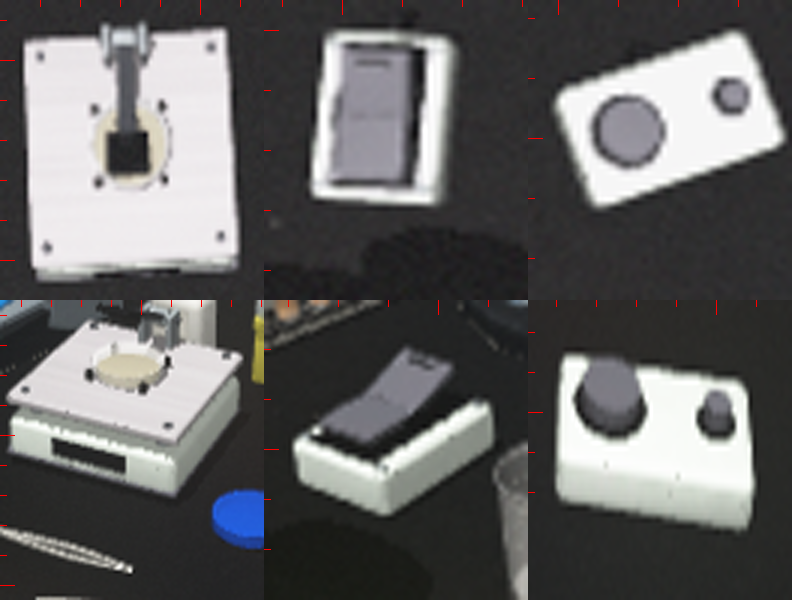

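```bash
cat > h.py <<'E'
from rig import arm
import numpy as np
from scipy.spatial.transform import Rotation as R
def ray(n,u,v):
    i=arm.camera_info(n); d=R.from_rotvec(i["orientation"]).as_matrix()@np.linalg.inv(i["camera_matrix"])@[u,v,1]
    return np.array(i["eye"]),d
def on(n,u,v,z):
    e,d=ray(n,u,v); return e+d*(z-e[2])/d[2]
E
python3 - <<'E'
from h import *
np.set_printoptions(precision=4,suppress=True)
P=lambda l,z:[on("top",u,v,z) for u,v in l]
c=np.array(P([(206,144.2),(256.25,141.6),(259.5,192.6),(208,194)],.07)); print("shaker",c,c.mean(0))
ax=(c[0]+c[1]-c[2]-c[3])[:2]; ay=(c[0]+c[3]-c[1]-c[2])[:2]
yaw=np.arctan2(ax[1],ax[0]); yaw2=np.arctan2(-ay[0],ay[1]); print("yaw",yaw,yaw2)
y=(yaw+yaw2)/2; f=np.array([np.cos(y),np.sin(y)]); C=c.mean(0)[:2]
for a in np.arange(.4,.7,.05):
    # tip point: along bar 100, normal 3.5
    x=68-100*np.cos(a)-0+3.5*np.sin(a)*1; z=96+100*np.sin(a)+3.5*np.cos(a)
    p=np.r_[C+f*x/1000,z/1000]; q=on("top",232,168.4,p[2]); print(round(a,2),p,q,((q-p)[:2]@f),(q-p)[:2]@[-f[1],f[0]])
b=np.array(P([((x-264)/6+137,v/6+195) for x,v in[(325,32),(458,38),(440,205),(312,195)]],.028)); print("box",b,b.mean(0))
bx=(b[0]+b[1]-b[2]-b[3]);print("yaw",np.arctan2(bx[1],bx[0]))
print("pivot",on("top",155.5,214.5,.038),"mark",on("top",155.2,205.5,.05))
print("key",on("top",311.7,198.8,.038),on("scene",324,235,.038),"small",on("top",328.8,193,.038))
print("farmid scene",on("scene",146/4.98+115,184.4,.046))
print("dish", on("top",233,167.5,.085))
E
```

```text
shaker [[ 0.6535 -0.005   0.07  ]
 [ 0.6633 -0.1633  0.07  ]
 [ 0.4998 -0.1732  0.07  ]
 [ 0.4948 -0.0147  0.07  ]] [ 0.5778 -0.089   0.07  ]
yaw 0.060372783240052276 0.046621773787410885
0.4 [ 0.5551 -0.0903  0.1382] [ 0.5598 -0.0903  0.1382] 0.004684930593253865 -0.00027291485804204884
0.45 [ 0.5573 -0.0901  0.1426] [ 0.5587 -0.0905  0.1426] 0.0013979280932540777 -0.0003957553800338509
0.5 [ 0.5598 -0.09    0.147 ] [ 0.5577 -0.0906  0.147 ] -0.002082601285478484 -0.0005154007010726376
0.55 [ 0.5624 -0.0899  0.1513] [ 0.5567 -0.0908  0.1513] -0.005747958032121857 -0.0006315517701658892
0.6 [ 0.5653 -0.0897  0.1554] [ 0.5557 -0.091   0.1554] -0.009588980663690017 -0.0007439182701311788
0.65 [ 0.5683 -0.0896  0.1593] [ 0.5548 -0.0911  0.1593] -0.013596068623970408 -0.0008522193432379105
box [[0.4804 0.1819 0.028 ]
 [0.4774 0.1119 0.028 ]
 [0.3893 0.1178 0.028 ]
 [0.3944 0.1844 0.028 ]] [0.4353 0.149  0.028 ]
yaw -0.048648421032139594
pivot [0.4343 0.151  0.038 ] mark [0.4612 0.1501 0.05  ]
key [ 0.4856 -0.341   0.038 ] [ 0.4903 -0.3412  0.038 ] small [ 0.5046 -0.3965  0.038 ]
farmid scene [0.4594 0.1565 0.046 ]
dish [ 0.5752 -0.0912  0.085 ]
```

The close crops confirm the choice: clamp bar raised with its black thumb plate at top (232,168.4), rocker far half with the mark at (155,205.5), large key at (311.7,198.8) and small key at (328.8,193). I'll close the fingers and travel at the current height.

{"fn": "move_arm", "kwargs": {"deltas": [[[0, 0, 0, 20, -40, 5, 0], [0, 0, 0, 40, -80, 10, 0], [0, 0, 0, 60, -120, 15, 0], [0, 0, 0, 80, -160, 20, 0], [0, 0, 0, 100, -200, 20, 0], [0, 0, 0, 120, -240, 20, 0], [0, 0, 0, 140, -280, 20, 0], [0, 0, 0, 160, -320, 20, 0]]], "newtons": 40}}

```text
clock: 0.9
tool_pos: [0.3523, 0.299, 0.2511]
eef_rot: [-0.469, -3.106, 0.0]
contact_force: [2.3, -0.1, -0.2]
opening: 0.002
```

{"fn": "move_arm", "kwargs": {"deltas": [[[0, 0, 0, 20, -40, 0, 0], [0, 0, 0, 40, -80, 0, 0], [0, 0, 0, 60, -120, 0, 0], [0, 0, 0, 80, -160, 0, 0], [0, 0, 0, 100, -200, 0, 0], [0, 0, 0, 120, -240, 0, 0], [0, 0, 0, 140, -280, 0, 0], [0, 0, 0, 160, -320, 0, 0]]]}}

```text
clock: 1.7
tool_pos: [0.5122, -0.0207, 0.2511]
eef_rot: [-0.469, -3.106, 0.0]
contact_force: [1.0, 1.0, -0.2]
opening: -0.0
```

{"fn": "move_arm", "kwargs": {"deltas": [[[0, 0, 0, 20, -35, -10, 0], [0, 0, 0, 43, -70, -30, 0], [0, 0, 0, 43, -70, -60, 0], [0, 0, 0, 43, -70, -71, 0], [0, 0, 0, 43, -70, -71, 0]]]}}

```text
clock: 2.2
tool_pos: [0.5528, -0.0879, 0.178]
eef_rot: [-0.467, -3.101, -0.001]
contact_force: [0.2, 0.9, -0.2]
opening: 0.002
```

```bash
cat > look.py <<'E'
import sys,cv2,numpy as np
from h import *
# look.py out x y z half : crops round world point in both views
o,x,y,z,hw=sys.argv[1],*map(float,sys.argv[2:6]);hw=int(hw);L=[]
for n in("scene","top"):
    i=arm.camera_info(n);p=i["camera_matrix"]@R.from_rotvec(i["orientation"]).as_matrix().T@(np.array([x,y,z])-i["eye"])
    u,v=(p[:2]/p[2]).astype(int);u=max(u,hw);v=max(v,hw);im=arm.read_camera(n)
    cv2.imwrite(f"pics/{o}_{n}_raw.png",im)
    print(n,"crop origin",u-hw,v-hw,"scale",400/(2*hw))
    L.append(cv2.resize(im[v-hw:v+hw,u-hw:u+hw],(400,400),interpolation=cv2.INTER_CUBIC))
cv2.imwrite(f"pics/{o}.png",np.hstack(L))
s=arm.state();print(s["clock"],s["tool_pos"],s["contact_force"])
E
python3 look.py a .555 -.09 .15 50
```

```text
scene crop origin 191 106 scale 4.0
top crop origin 181 119 scale 4.0
2.3 [ 0.55496873 -0.08764916  0.18087867] [ 0.63336426 -0.65136309  0.17348857]
```

View pics/a.png

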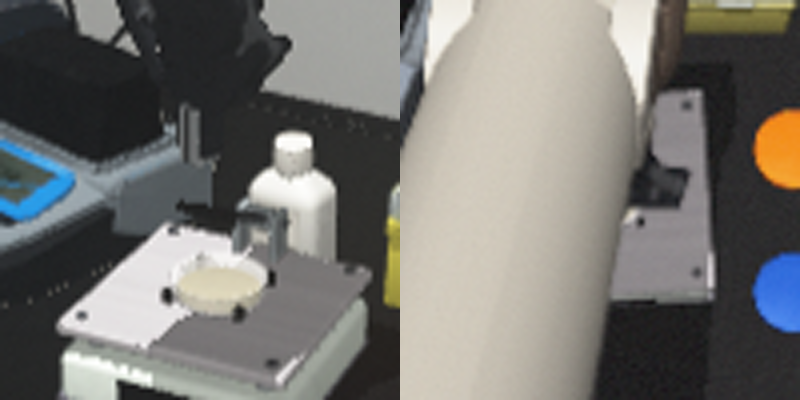

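The closed fingertips at (192,160) in the left crop hang over the black thumb plate at (185,210), as intended. I'll press along the arc.

{"fn": "move_arm", "kwargs": {"deltas": [[[0, 0, 0, 1, -2, -20, 0], [0, 0, 0, 1, -2, -32, 0], [0, 0, 0, -1, -2, -40, 0], [0, 0, 0, -3, -2, -48, 0], [0, 0, 0, -5, -2, -56, 0], [0, 0, 0, -6, -2, -62, 0], [0, 0, 0, -7, -2, -67, 0], [0, 0, 0, -8, -2, -70, 0]]]}}

```text
clock: 3.1
tool_pos: [0.5471, -0.0909, 0.1099]
eef_rot: [0.469, 3.106, 0.0]
contact_force: [0.9, -0.0, 0.8]
opening: 0.003
```

{"fn": "move_arm", "kwargs": {"deltas": [[[0, 0, 0, -1, 0, -4, 0], [0, 0, 0, -1, 0, -8, 0], [0, 0, 0, -1, 0, -11, 0], [0, 0, 0, -1, 0, -13, 0], [0, 0, 0, -1, 0, -13, 0], [0, 0, 0, -1, 0, -13, 0]]]}}

```text
clock: 3.7
tool_pos: [0.5461, -0.0911, 0.0991]
eef_rot: [0.469, 3.106, 0.0]
contact_force: [-6.2, 0.4, 17.2]
opening: -0.001
```

The bar met its stop: z = 99.1 mm at 17 N, where 99.5 mm is expected. Next I'll lift off and go to the rocker.

{"fn": "move_arm", "kwargs": {"deltas": [[[0, 0, 0, 0, 0, 30, 0], [0, 0, 0, 0, 0, 70, 0], [0, 0, 0, -15, 40, 95, 0], [0, 0, 0, -30, 80, 95, 0], [0, 0, 0, -46, 120, 95, 0], [0, 0, 0, -61, 160, 95, 0], [0, 0, 0, -76, 200, 95, 0], [0, 0, 0, -89, 240, 80, 0]]]}}

```text
clock: 4.5
tool_pos: [0.4574, 0.1508, 0.1788]
eef_rot: [0.469, 3.103, 0.003]
contact_force: [1.1, 0.6, -0.5]
opening: 0.001
```

{"fn": "move_arm", "kwargs": {"deltas": [[[0, 0, 0, 0, 0, -40, 0], [0, 0, 0, 0, 0, -80, 0], [0, 0, 0, 0, 0, -96, 0], [0, 0, 0, 0, 0, -96, 0], [0, 0, 0, 0, 0, -96, 0]]]}}

```text
clock: 5.0
tool_pos: [0.457, 0.149, 0.0814]
eef_rot: [-0.469, -3.106, 0.0]
contact_force: [0.7, 0.2, 0.7]
opening: 0.002
```

```bash
python3 look.py b .457 .149 .06 50
```

```text
scene crop origin 95 130 scale 4.0
top crop origin 104 156 scale 4.0
5.1 [0.45811912 0.14929431 0.08254907] [ 0.84612328  0.38925939 -0.43919233]
```

View pics/b.png

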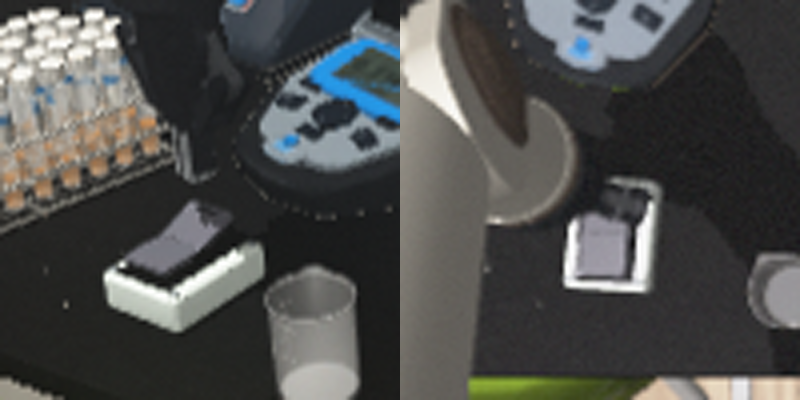

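The fingertips at (195,175) in the left crop stand right above the rocker's raised far half at (210,212). I'll press it now.

{"fn": "move_arm", "kwargs": {"deltas": [[[0, 0, 0, 1, 2, -15, 0], [0, 0, 0, 1, 2, -27, 0], [0, 0, 0, 1, 2, -32, 0], [0, 0, 0, 1, 2, -36, 0], [0, 0, 0, 1, 2, -39, 0], [0, 0, 0, 1, 2, -42, 0], [0, 0, 0, 1, 2, -42, 0], [0, 0, 0, 1, 2, -42, 0]]]}}

```text
clock: 5.9
tool_pos: [0.4591, 0.1512, 0.0409]
eef_rot: [0.469, 3.104, 0.001]
contact_force: [-1.9, -1.1, 15.1]
opening: 0.002
```

The rocker is at its stop: z = 40.9 mm at 15 N. I'll hold briefly, lift and look to check both steps.

{"fn": "move_arm", "kwargs": {"deltas": [[[0, 0, 0, 0, 0, 0, 0], [0, 0, 0, 0, 0, 30, 0], [0, 0, 0, 0, 0, 70, 0], [0, 0, 0, 0, 0, 115, 0], [0, 0, 0, 0, -45, 145, 0], [0, 0, 0, 0, -90, 145, 0], [0, 0, 0, 0, -135, 145, 0], [0, 0, 0, 0, -180, 145, 0]]]}}

```text
clock: 6.7
tool_pos: [0.4573, -0.0305, 0.1847]
eef_rot: [0.468, 3.106, 0.0]
contact_force: [0.3, 0.1, -0.1]
opening: 0.001
```

{"fn": "move_arm", "kwargs": {"deltas": [[[0, 0, 0, 4, -45, 0, 0], [0, 0, 0, 8, -90, 0, 0], [0, 0, 0, 12, -135, 0, 0], [0, 0, 0, 16, -180, 0, 0], [0, 0, 0, 20, -225, 0, 0], [0, 0, 0, 24, -265, 0, 0], [0, 0, 0, 27, -300, 0, 0], [0, 0, 0, 29, -312, 0, 0]]]}}

```text
clock: 7.5
tool_pos: [0.4852, -0.3454, 0.1839]
eef_rot: [-0.477, -3.104, 0.003]
contact_force: [0.1, -0.5, -0.0]
opening: -0.0
```

```bash
python3 look.py c .5 .05 .06 110
```

```text
scene crop origin 75 73 scale 1.8181818181818181
top crop origin 77 82 scale 1.8181818181818181
7.6 [ 0.48594132 -0.34271364  0.18373601] [-0.53883689 -0.14707927 -0.19382912]
```

View pics/c.png

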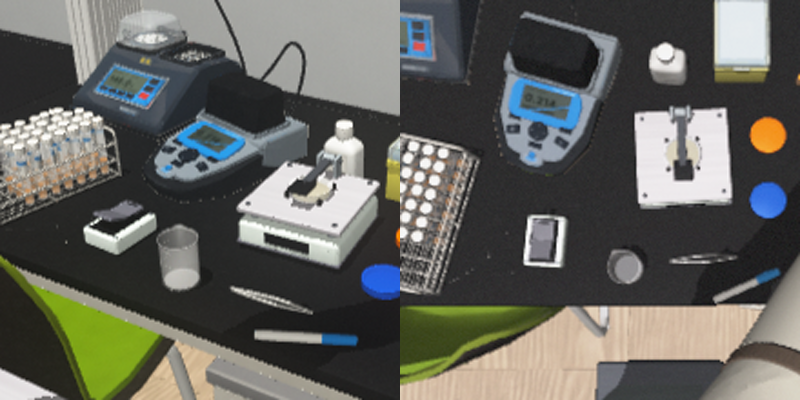

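The clamp bar lies level over the dish and nothing has shifted. I'll come down over the large key, then look at the key and rocker up close.

{"fn": "move_arm", "kwargs": {"deltas": [[[0, 0, 0, 0, 3, -40, 0], [0, 0, 0, 0, 3, -80, 0], [0, 0, 0, 0, 3, -112, 0], [0, 0, 0, 0, 3, -112, 0], [0, 0, 0, 0, 3, -112, 0]]]}}

```text
clock: 8.1
tool_pos: [0.4871, -0.336, 0.0724]
eef_rot: [-0.466, -3.105, -0.002]
contact_force: [1.1, -0.1, 0.7]
opening: -0.002
```

```bash
python3 look.py d .49 -.345 .05 40
python3 - <<'E'
import cv2,numpy as np
d=cv2.imread("pics/d.png")
a=cv2.imread("pics/d_scene_raw.png")[170:220,110:175];b=cv2.imread("pics/d_top_raw.png")[190:240,130:195]
e=np.hstack([cv2.resize(q,(400,200),interpolation=cv2.INTER_CUBIC) for q in (a,b)])
cv2.imwrite("pics/d2.png",np.vstack([d,e]))
E
```

```text
scene crop origin 286 191 scale 5.0
top crop origin 273 156 scale 5.0
8.2 [ 0.48855247 -0.33790869  0.07440643] [1.088799  0.4853491 0.3689493]
```

View pics/d2.png

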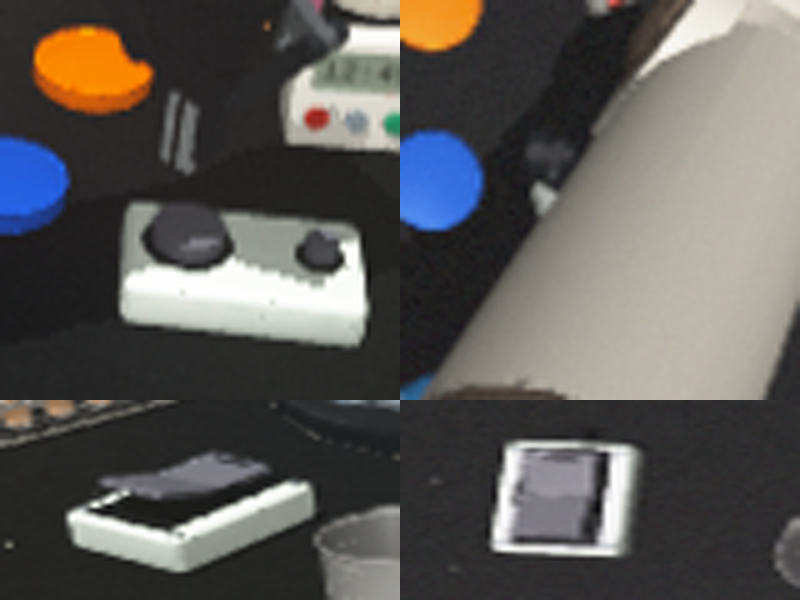

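The rocker is over: its far half is level and the near half raised. The fingertips at (182,165) are over the large key at (188,225) and clear of the small key at (320,250). I'll press and release.

{"fn": "move_arm", "kwargs": {"deltas": [[[0, 0, 0, -1, 0, -20, 0], [0, 0, 0, -1, -1, -33, 0], [0, 0, 0, -1, -1, -38, 0], [0, 0, 0, -1, -1, -42, 0], [0, 0, 0, -1, -1, -44, 0], [0, 0, 0, -1, -1, -44, 0], [0, 0, 0, -1, -1, -44, 0]]]}}

```text
clock: 8.9
tool_pos: [0.4863, -0.3391, 0.0308]
eef_rot: [0.469, 3.106, 0.001]
contact_force: [-6.1, 4.3, 17.1]
opening: 0.003
```

The key is fully down: z = 30.8 mm at 17 N, against an expected 31 mm. I'll lift straight up and back off.

{"fn": "move_arm", "kwargs": {"deltas": [[[0, 0, 0, 0, 0, 15, 0], [0, 0, 0, 0, 0, 50, 0], [0, 0, 0, 0, 0, 95, 0], [0, 0, 0, 0, 0, 140, 0], [0, 0, 0, 0, 0, 180, 0], [0, 0, 0, 0, 0, 200, 0], [0, 0, 0, 0, 0, 200, 0], [0, 0, 0, 0, 0, 200, 0]]]}}

```text
clock: 9.7
tool_pos: [0.486, -0.3391, 0.2291]
eef_rot: [0.469, 3.105, -0.001]
contact_force: [-0.2, -0.1, 0.0]
opening: -0.0
```

Run:
```python
from rig import arm
import cv2
i=arm.read_camera("scene"); cv2.imwrite("pics/e.png",cv2.resize(i[140:290,100:420],(800,375),interpolation=cv2.INTER_CUBIC))
s=arm.state();print(s["clock"],s["tool_pos"],s["contact_force"])
```

```text
9.75 [ 0.4854273  -0.33858205  0.22784407] [ 0.37332231  0.2420406  -0.06735694]
```

View pics/e.png

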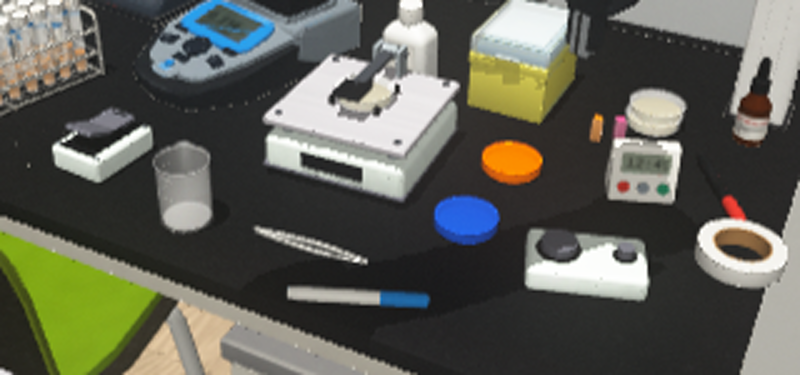

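The bar is level over the dish at (365,90), the rocker is on at (100,125), and both keys are up at (558,243) and (626,252). Nothing else has moved, so I'm handing in.

```bash
python3 -c "
from rig import arm
print(arm.job_done())"
```

```text
the job is handed in; nothing more can be done
None
```

I did the three steps in order with closed fingers and handed the job in at about 9.8 s on the robot's clock. The rig gives no verdict.

| Step | Fingertip height at the stop | Expected | Force |
|---|---|---|---|
| Clamp bar pressed level | 99.1 mm | 99.5 mm | 17 N |
| Rocker's far half pressed over | 40.9 mm | 41 mm | 15 N |
| Large key pressed fully down, then released | 30.8 mm | 31 mm | 17 N |

The last picture shows the bar level over the dish, the rocker on and both keys up. The dish is in its nest and the loose things look unmoved. The arm was about 0.2 m clear of the pad, reading under 0.5 N. I judged the end state by eye, not by measured joint values.

The two cameras disagreed by about 5 mm on the large key's position and 6 mm on the rocker's, which those wide targets allowed for. No check failed.

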